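# Unstack the dry-bath kit and set up the bench

## Robot

A 6-joint arm with a two-finger parallel gripper is mounted at the origin on the work surface. World frame = base frame: x ahead of the robot, y to its left, z up, the work surface at z = 0. Lengths are in m, angles in degrees, forces in N, time in s.
With the tool pointing down it reaches from about 0.4 to 0.825 m from the base axis. Payload 7 kg.
Tool frame: the origin (TCP) lies midway between the tips of the shut fingers; the grasp point (between the pads) lies 19 mm behind it; z points along the fingers, y is the direction in which the jaws open and shut (so a half turn about z gives the same grasp; the last joint's range is limited). The gripper opens to 88 mm and grips with 3 to 60 N. Pads are 19 mm wide; open, the fingers measure 130 mm over their backs; the gripper's body (78 mm by 193 mm) begins 47 mm behind the grasp point.
Start: joints at [89.043, 20.546, 0.682, 0, -70.136, -16.507], TCP at [0.203, 0.644, 0.227] pointing down, gripper open.
Joint ranges: [-176.03, 176.03], [-82.01, 121.73], [-58.28, 71.71], [-173.87, 95.51], [-174.79, -0.11], [-173.66, 173.66]. Speed limits (degrees/s): [136.94, 136.94, 172.46, 180, 180, 180].

## Interface

Orientations are given as [roll, pitch, yaw] about the fixed x, y, z axes, in that order (R = Rz(yaw) Ry(pitch) Rx(roll)).
In Python, from plant import ctrl, snapshot gives the robot as it stands.
- The arm moves only by the shell command python3 -m pendant 'ROWS'. ROWS is JSON, a list of rows, each a list of 7 numbers: the shift along the tool's x, y, z in m, then the turn, a rotation vector about the tool's x, y, z in rad, then the opening, from -1 (shut) to 1 (fully open), so that 0 is half open. In form: [[x, y, z, ax, ay, az, jaw], ...]. A call has 1 to 12 rows; each row is the pose to reach, as a shift and turn from the pose commanded when the call began, along the tool's axes at that moment; what a row does not reach only later rows make up. A row lasts 1/8 s, in which the tool goes at most 62.5 mm and 10.7 degrees, less where a joint would pass 70% of its speed; a pose out of reach is approached as far as the arm can. A call with a gripper value outside its range is refused whole. The fingers move at their own pace and stop on an object; the grip force is fixed at half the most. Time passes only in rows, so rows that repeat a pose let the fingers close. It gives the time, the measured TCP pose, the force and the opening at its end, in the units of the state.
- ctrl.get_obs(): the state, without advancing time (a new reading comes with each control period).
- snapshot(name): name is "scene" or "top"; returns a dict with "image" (480x640x3 uint8, blue, green, red), "mtx" (3x3 intrinsics, pixels), "eye" and "attitude" of the camera in the world. Camera axes: x right, y up, looking along -z (the intrinsics and any distortion apply to the point x, -y, -z); pixel columns grow to the right and rows downward; lengths in m; the calibration is good to about 2 mm. A picture is of the moment at which its call begins. There is no depth.
- ctrl.close_job(): hands the job in, once; it reports no verdict.
The state is a dict: "clock": time; "joint_pos": joint angles; "qvel": joint speeds; "tau": joint torques, N m; "tool_pos": TCP position; "orientation": TCP orientation; "force": force on the tool from outside, world axes, zero at the start; "moment": the same for the moment, N m; "opening": finger opening in m.
Only numpy, scipy, OpenCV 4.12 (cv2) and the standard library are available. Lean on these libraries where they do the work, as an engineer would, in place of code of your own. Each camera call takes 0.05 s, during which the arm holds its last target.

## Task

Take the stack apart from the top and put each piece to use: push the collared sleeve into the bore of the square bucket block until its collar sits down on the block, set the small and the large metal heating block flat in the dry bath whose recess fits each, and set the tip box in the middle of the thin grey mat, square to it. Keep everything upright, and leave the flask and the amber jar where they stand.

Things in the scene. Friction and masses are not known exactly. Their poses are not given: they have to be found in the camera images.
- sleeve_mid (a point): Top of the stack: white plastic adapter sleeve, 48 tall, standing upright on the small block. Its lower 28 mm is a shank of diameter 32 with a chamfered foot (27 across at the very bottom); the upper 20 mm is a square collar, 40 by 40, its flats along x and y, the place to grip. The dark round on top is only a mark. Origin at its centre half-way up (24 above the foot), z up its axis. It need not be turned to any direction in the bore. About 50 g.
- small_block_mid (a point): Second in the stack: small aluminium heating block, 64 (x) by 42 (y) by 36 tall, solid, with small dark well marks on top; it rests on the large block. Origin at its centre (18 above its underside), z up. Grip it across the 42 mm. About 200 g.
- large_block_mid (a point): Third in the stack: large aluminium heating block, 96 (x) by 52 (y) by 40 tall, solid, with larger dark well marks on top; it rests on the tip box. Origin at its centre (20 above its underside), z up. Grip it across the 52 mm. About 420 g.
- tip_box_mid (a point): Foot of the stack, on the bench: closed white tip box with a pale lid, rigid, lid fixed on, 124 (x) by 64 (y) by 45 tall. Origin at its centre (22.5 above its underside), z up. Grip it across the 64 mm. About 250 g.
- bore_mouth (a point): Square grey block, 80 by 80 by 46 tall, fixed to the bench, with one upright round bore of diameter 34, 36 deep, in the middle of its top, the mouth chamfered by 3. Origin at the centre of the mouth, level with the block's top; z up the bore. The sleeve is home when its collar's underside lies on the block's top: its centre is then 4 mm below this point.
- small_bath_recess (a point): The dry bath with the smaller recess: low white heater, 133 by 90 and 60 tall, fixed, with a display and a knob on its panel at its -x end. The rectangular recess in its top is 78 (x) by 56 (y), 12 deep, with a dark floor: for the small block, with 7 mm of room on every side. Origin at the centre of the recess floor (48 above the bench), x along the recess' long side away from the panel, z up.
- large_bath_recess (a point): The dry bath with the larger recess: low white heater, 165 by 100 and 60 tall, fixed, with a display and a knob on its panel at its -x end. The rectangular recess in its top is 110 (x) by 66 (y), 12 deep, with a dark floor: for the large block, with 7 mm of room on every side. Origin at the centre of the recess floor (48 above the bench), x along the recess' long side away from the panel, z up.
- mat: Thin grey bench mat, 148 (x) by 92 (y) by 4 thick, fixed flat on the bench, for the tip box, long sides alike. Origin at the centre of its underside, on the bench; z up.
- flask_mid (a point): Bystander: conical glass flask with a metal cap, foot diameter 68, 110 tall, standing loose at the far side. Origin on its axis, 55 up. Leave it alone.
- jar_mid (a point): Bystander: small amber jar with a white cap, diameter 54, 70 tall, standing loose at the far side. Origin on its axis, 35 up. Leave it alone.
Mind the look-alikes: they are no part of the job. Leave any pink look-alike of the part that bears jar_mid alone.

How it is judged (in metres and radians):
At the end, for the whole second after the job is handed in: Sleeve in the bore, collar within 3 mm of the block; each heating block in its own recess, within 13 mm of centre, 4 mm of the floor; tip box on the mat within 15 mm and 0.2 rad; all upright within 0.1 rad, at rest; flask and jar upright (0.2 rad), within 25 mm of their start (angle between each of sleeve_mid, small_block_mid, large_block_mid, tip_box_mid's own z axis and vertical below 0.1 rad and linear speed of each of sleeve, small_block, large_block, tip_box below 0.02 m/s and angular speed of each of sleeve, small_block, large_block, tip_box below 0.2 rad/s and horizontal distance between sleeve_mid and bore_mouth below 0.005 m and z of sleeve_mid in the frame of bore_mouth below -0.001 m and horizontal distance between small_block_mid and small_bath_recess below 0.013 m and z of small_block_mid in the frame of small_bath_recess between 0.014 and 0.022 m and horizontal distance between large_block_mid and large_bath_recess below 0.013 m and z of large_block_mid in the frame of large_bath_recess between 0.016 and 0.024 m and horizontal distance between tip_box_mid and mat below 0.015 m and z of tip_box_mid in the frame of mat below 0.0305 m and angle between the x axis of tip_box_mid and the x axis of mat, either way round below 0.2 rad and distance of each of flask_mid, jar_mid from where it was at the start of the episode below 0.025 m and angle between each of flask_mid, jar_mid's own z axis and vertical below 0.2 rad); the robot touches nothing.
It fails at once if a piece of the stack is tipped over (angle between any of sleeve_mid, small_block_mid, large_block_mid, tip_box_mid's own z axis and vertical above 0.6 rad).
It fails at once if the flask or the jar is knocked over (angle between any of flask_mid, jar_mid's own z axis and vertical above 0.5 rad).
It also fails if it takes over 144 s, if anything falls off the work surface, if the arm or the gripper's body presses on something with over 40 N, if the wrist force passes 120 N, or if a joint passes its speed limit or range.

## Working session

There is one attempt and no reset: what is moved stays moved. The work goes in short steps, Python scripts to look and compute and a shell command to move; the robot and the scene stay as the last step left them, time stands still between calls to the robot, and variables do not carry over. Pictures are saved under pics/ and viewed, and the job is handed in when it is done.

```bash
ls; mkdir -p pics; python3 - <<'E'
from plant import ctrl, snapshot
import cv2
print(ctrl.get_obs())
for n in ("scene","top"):
    s=snapshot(n); cv2.imwrite(f"pics/{n}0.png",s["image"]); print(n,s["mtx"],s["eye"],s["attitude"],[k for k in s])
E
```

```text
pics
{'clock': 0.0, 'joint_pos': array([ 8.90440605e+01,  2.05916168e+01,  6.34311350e-01, -1.83989811e-02,
       -7.01357840e+01, -1.65074388e+01]), 'qvel': array([ 0.01021978, -0.12989932,  0.0473735 ,  0.01006143, -0.01088777,
       -0.03041325]), 'tau': array([ 1.92509484e-03, -5.82718456e+01,  2.93036610e+01,  6.99671879e+00,
        6.81074336e-03, -1.57251966e-04]), 'tool_pos': array([0.20244853, 0.64342184, 0.22563013]), 'orientation': array([ 1.79905833e+02, -9.86941555e-03, -1.74696361e+01]), 'force': array([-0.6052289 , -0.06200432,  0.02996399]), 'moment': array([0.01902339, 0.05967215, 0.01933848]), 'opening': 0.08762062348383338}
scene [[543.40499857   0.         315.47161824]
 [  0.         543.40499857 242.46162186]
 [  0.           0.           1.        ]] [ 1.3586028  -0.16984121  1.13649911] [35.11452657 -0.60813866 78.24622938] ['image', 'mtx', 'eye', 'attitude']
top [[483.47139162   0.         318.09160165]
 [  0.         483.47139162 237.87267075]
 [  0.           0.           1.        ]] [ 0.45335039 -0.0030349   1.15101543] [ 11.26561105   0.30932976 -89.0420191 ] ['image', 'mtx', 'eye', 'attitude']
```

View pics/scene0.png

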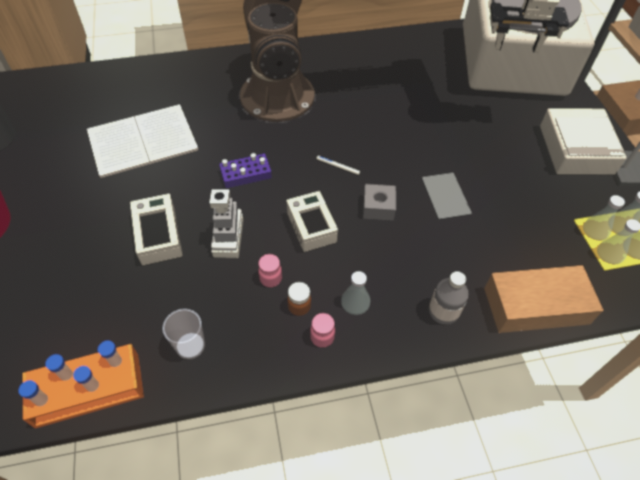

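View pics/top0.png

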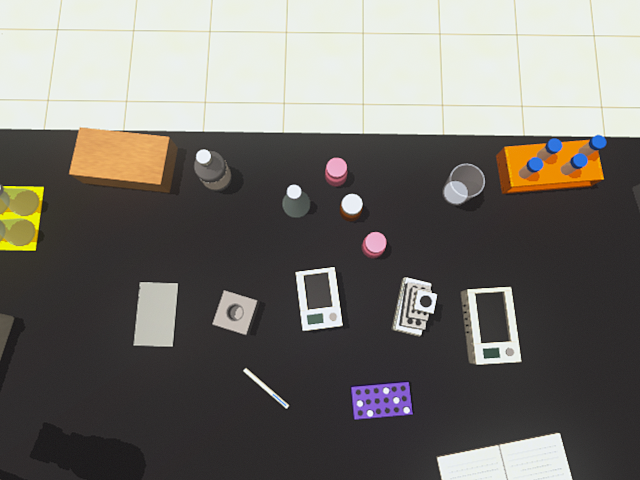

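```bash
cat > h.py <<'E'
import numpy as np, cv2
from scipy.spatial.transform import Rotation as R
from plant import ctrl, snapshot
def cam(s): return s["mtx"], np.array(s["eye"]), R.from_euler('xyz',s["attitude"],degrees=True).as_matrix()
def proj(c,P):
    K,e,A=c; p=(np.atleast_2d(P)-e)@A; p=p*[1,-1,-1]; q=p@K.T; return q[:,:2]/q[:,2:]
def ray(c,px,z):
    K,e,A=c; px=np.atleast_2d(px).astype(float); d=np.c_[px,np.ones(len(px))]@np.linalg.inv(K).T
    d=(d*[1,-1,-1])@A.T; t=(z-e[2])/d[:,2]; return e+d*t[:,None]
def crop(img,x,y,w,h,f,name):
    cv2.imwrite(name,cv2.resize(img[y:y+h,x:x+w],None,fx=f,fy=f,interpolation=cv2.INTER_CUBIC))
E
python3 - <<'E'
from h import *
s=snapshot("top"); i=s["image"]
crop(i,380,265,160,110,5,"pics/t_a.png"); crop(i,120,255,230,100,3.4,"pics/t_b.png")
s=snapshot("scene"); i=s["image"]
crop(i,120,180,130,95,6,"pics/s_a.png"); crop(i,275,165,200,90,4,"pics/s_b.png")
E
```

```text
(no output)
```

View pics/t_a.png

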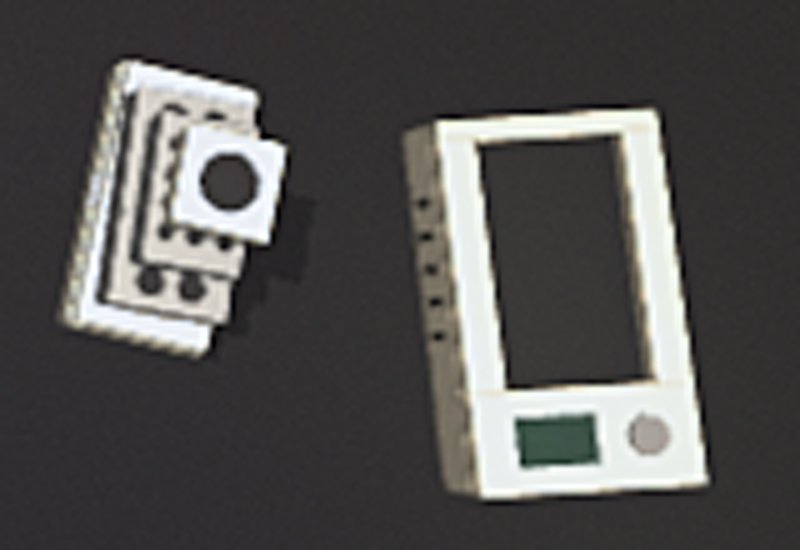

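View pics/t_b.png

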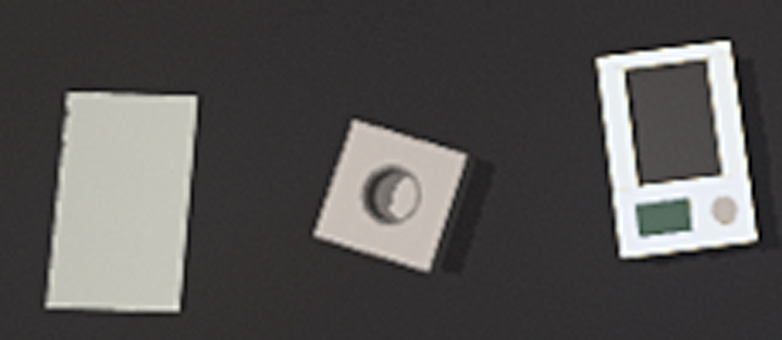

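View pics/s_a.png

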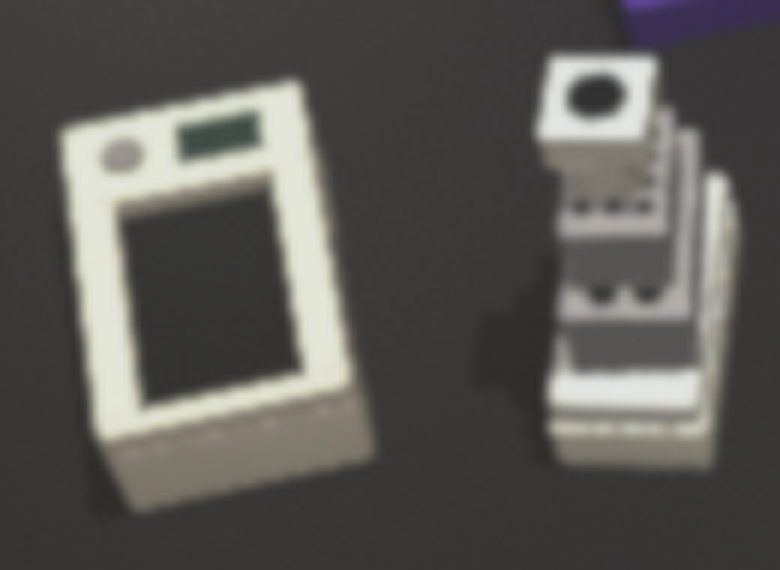

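View pics/s_b.png

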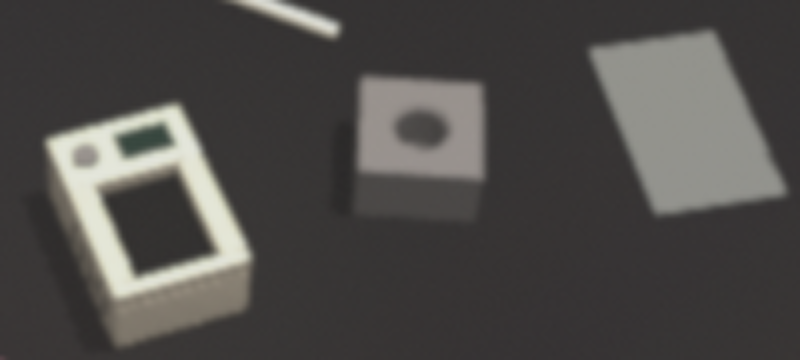

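```bash
cat > fit.py <<'E'
from h import *
from scipy.optimize import least_squares
TA=lambda u,v:((380+(u+.5)/5-.5),265+(v+.5)/5-.5)
TB=lambda u,v:((120+(u+.5)/3.4-.5),255+(v+.5)/3.4-.5)
SA=lambda u,v:((120+(u+.5)/6-.5),180+(v+.5)/6-.5)
SB=lambda u,v:((275+(u+.5)/4-.5),165+(v+.5)/4-.5)
def M(a,b,z): # corners: (+x,+y),(+x,-y),(-x,-y),(-x,+y)
    return np.array([[a,b,z],[a,-b,z],[-a,-b,z],[-a,b,z]])
ct,cs=cam(snapshot("top")),cam(snapshot("scene"))
def solve(name,model,obs):
    P=np.array([model[k] for k,c,p in obs])
    def pr(q):
        c,s=np.cos(q[2]),np.sin(q[2]); W=P@np.array([[c,s,0],[-s,c,0],[0,0,1]])+[q[0],q[1],0]
        return np.concatenate([proj(c_,w)[0]-p for w,(k,c_,p) in zip(W,obs)])
    x0=list(ray(obs[0][1],obs[0][2],P[0,2])[0][:2])+[0.]
    best=min((least_squares(pr,x0[:2]+[a],loss='soft_l1') for a in (-.4,0,.4)),key=lambda r:r.cost)
    print(name,np.round(best.x[:2],4),np.round(np.degrees(best.x[2]),1),np.round(pr(best.x).reshape(-1,2),1).tolist())
    return best.x
# image top: up=+x, left=+y
t=lambda F,*l:[(k,ct,F(*p)) for k,p in l]
s=lambda F,*l:[(k,cs,F(*p)) for k,p in l]
o={}
o['mat']=solve('mat',M(.074,.046,.004),t(TB,(0,(66,93)),(1,(197,96)),(2,(180,311)),(3,(46,308)))+s(SB,(3,(714,31)),(2,(590,48)),(1,(655,214)),(0,(786,194))))
o['bore']=solve('bore',M(.04,.04,.046),t(TB,(0,(355,119)),(1,(467,154)),(2,(430,271)),(3,(314,235)))+s(SB,(3,(484,84)),(2,(361,76)),(1,(358,172)),(0,(484,179))))
o['sb']=solve('sb outer',M(.0665,.045,.06),t(TB,(0,(596,57)),(1,(730,41)),(2,(758,239)),(3,(622,258)))+s(SB,(3,(180,103)),(2,(46,141)),(1,(115,296)),(0,(250,258))))
o['sbr']=solve('sb recess',M(.039,.028,.06),t(TB,(0,(624,69)),(1,(710,59)),(2,(722,177)),(3,(637,185)))+s(SB,(3,(180,166)),(2,(97,188)),(1,(135,277)),(0,(217,254))))
o['lb']=solve('lb outer',M(.0825,.05,.06),t(TA,(0,(438,120)),(1,(658,110)),(2,(708,483)),(3,(480,497)))+s(SA,(3,(300,80)),(2,(60,130)),(1,(98,438)),(0,(350,382))))
o['lbr']=solve('lb recess',M(.055,.033,.06),t(TA,(0,(475,143)),(1,(632,131)),(2,(657,380)),(3,(506,388)))+s(SA,(3,(272,172)),(2,(112,205)),(1,(140,408)),(0,(303,372))))
o['sl']=solve('sleeve',M(.02,.02,.169),t(TA,(0,(190,122)),(1,(287,145)),(2,(268,242)),(3,(172,207)))+s(SA,(3,(658,57)),(2,(548,55)),(1,(538,137)),(0,(652,145))))
o['sm']=solve('small',M(.032,.021,.121),t(TA,(0,(160,110)),(2,(240,278)),(3,(138,258)))+s(SA,(1,(560,232)),(0,(668,237)),(3,(672,108))))
o['la']=solve('large',M(.048,.026,.085),t(TA,(0,(138,82)),(2,(222,325)),(3,(105,300)))+s(SA,(1,(567,315)),(0,(688,318)),(3,(700,130))))
o['tb']=solve('tip',M(.062,.032,.045),t(TA,(0,(125,60)),(1,(260,95)),(2,(205,352)),(3,(70,325)))+s(SA,(1,(550,405)),(0,(700,408)),(3,(722,172))))
np.savez('fit.npz',**o)
E
python3 fit.py
```

```text
mat [0.4943 0.3857] -0.6 [[0.3, -0.4], [0.2, -0.2], [-0.2, 0.3], [-0.2, 0.0], [-0.2, -0.1], [-0.5, 0.1], [0.2, -0.1], [0.5, -0.2]]
bore [0.4996 0.1926] -16.0 [[-0.3, 0.1], [-0.0, 0.1], [-0.4, 0.0], [0.1, 0.0], [-0.5, 0.3], [0.0, 0.4], [0.1, -0.2], [-0.2, 0.1]]
sb outer [0.5326 0.0032] 8.4 [[0.1, 0.1], [0.0, -0.3], [-0.1, 0.4], [-0.3, 0.2], [-0.6, 0.2], [-0.1, -0.3], [-0.1, 0.7], [0.6, 0.2]]
sb recess [0.5499 0.0057] 7.0 [[0.3, -0.4], [-0.4, -0.0], [-0.2, -0.3], [-0.1, 0.0], [-0.3, -1.0], [-0.6, -1.1], [-0.4, 0.3], [0.7, 0.3]]
lb outer [ 0.4801 -0.386 ] 4.1 [[-0.3, 0.3], [-0.0, -0.2], [0.0, 0.6], [0.0, 0.4], [-0.2, 0.4], [0.3, 0.0], [-0.2, 0.5], [0.0, 0.6]]
lb recess [ 0.4981 -0.385 ] 4.2 [[0.4, -0.5], [-1.7, 0.2], [-0.2, 0.4], [0.2, 0.5], [-0.2, -0.3], [-0.1, -0.3], [-0.4, 0.8], [0.2, 0.7]]
sleeve [ 0.523  -0.2127] -13.1 [[-0.0, -0.3], [-0.0, -0.1], [-0.1, -0.1], [-0.5, 2.0], [-0.5, 0.7], [0.7, 0.6], [0.1, 0.3], [-1.5, -0.6]]
small [ 0.5208 -0.2107] -9.3 [[0.2, 0.0], [-0.3, 0.0], [0.3, 0.4], [-0.0, 1.0], [-0.1, -0.3], [0.5, 0.2]]
large [ 0.5188 -0.2092] -9.9 [[-0.1, 0.5], [0.2, -0.1], [-0.2, 0.3], [-1.2, 0.9], [0.4, -0.1], [0.5, 0.2]]
tip [ 0.5195 -0.2108] -12.6 [[-0.1, -0.4], [0.3, -0.9], [0.8, 1.5], [-0.2, 0.1], [-0.7, 0.1], [0.6, 0.1], [1.6, -0.4]]
```

```bash
cat >> h.py <<'E'
def W(q,P):
    c,s=np.cos(q[2]),np.sin(q[2]); return P@np.array([[c,s,0],[-s,c,0],[0,0,1]])+[q[0],q[1],0]
def box(a,b,z): return np.array([[a,b,z],[a,-b,z],[-a,-b,z],[-a,b,z]])
def go(x,y,z,yaw):
    o=ctrl.get_obs(); r=R.from_euler('xyz',o['orientation'],degrees=True)
    d=r.inv().apply(np.array([x,y,z])-o['tool_pos'])
    t=(r.inv()*R.from_euler('xyz',[180,0,yaw],degrees=True)).as_rotvec()
    print('d',np.round(d,4),'rot',np.round(t,3),'norm',round(np.linalg.norm(d),3))
def ov(img,c,q,a,b,z,f,x0,y0,col):
    p=(proj(c,W(q,box(a,b,z)))-[x0,y0]+.5)*f-.5
    cv2.polylines(img,[np.round(p*16).astype(int)],True,col,1,cv2.LINE_AA,4)
E
python3 - <<'E'
from h import *
F=np.load('fit.npz')
for n,(x0,y0) in (("top",(385,270)),("scene",(200,180))):
    s=snapshot(n);c=cam(s);w,h=(65,70) if n=="top" else (60,90)
    f=8 if n=="top" else 6.6
    im=cv2.resize(s["image"][y0:y0+h,x0:x0+w],None,fx=f,fy=f,interpolation=cv2.INTER_CUBIC)
    for k,a,b,z,col in (('sl',.02,.02,.169,(0,0,255)),('sm',.032,.021,.121,(0,255,0)),('la',.048,.026,.085,(255,0,0)),('tb',.062,.032,.045,(0,200,255))):
        ov(im,c,F[k],a,b,z,f,x0,y0,col)
    cv2.imwrite(f"pics/ov_{n}.png",im)
E
```

```text
(no output)
```

View pics/ov_top.png

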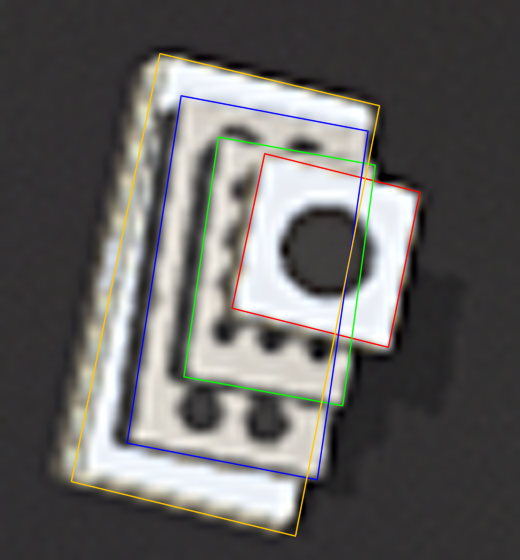

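View pics/ov_scene.png

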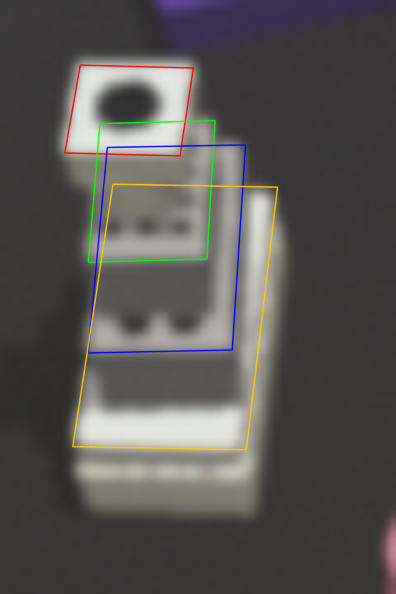

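The pictures show the stack top at scene px (220,197) / top px (426,301). The bore block sits at top px (235,312), the small bath at (320,299), the large bath at (491,325) and the mat at (156,314).

Possible mix-ups:
- **Sleeve:** the white jar cap at top px (352,207) and the flask cap (293,191). I choose the square collar with the dark round at (426,301), confirmed in the crop.
- **Baths:** the larger recess is at (491,325) and the smaller at (320,299). The fitted sizes agree.
- **Jar:** the pink look-alikes at (336,171) and (374,244) stay untouched.

```bash
python3 - <<'E'
from h import *
ct,cs=cam(snapshot("top")),cam(snapshot("scene"))
print(ray(ct,(380+230.5/5-.5,265+182.5/5-.5),.169),ray(cs,(120+597.5/6-.5,180+95.5/6-.5),.169))
go(.55,.2,.26,-13); go(.522,-.212,.26,-13)
E
```

```text
[[ 0.52248148 -0.21336869  0.169     ]] [[ 0.52062748 -0.21264266  0.169     ]]
d [ 0.4646  0.3191 -0.0335] rot [ 0.     0.    -0.078] norm 0.565
d [ 0.5615  0.7205 -0.0334] rot [ 0.     0.    -0.078] norm 0.914
```

```bash
python3 -m pendant '[[0.05,0.035,-0.03,0,0,0,1],[0.1,0.07,-0.033,0,0,-0.02,1],[0.15,0.105,-0.033,0,0,-0.05,1],[0.2,0.14,-0.033,0,0,-0.078,1],[0.25,0.175,-0.033,0,0,-0.078,1],[0.3,0.21,-0.033,0,0,-0.078,1],[0.35,0.245,-0.033,0,0,-0.078,1],[0.4,0.28,-0.033,0,0,-0.078,1],[0.45,0.315,-0.033,0,0,-0.078,1],[0.465,0.365,-0.033,0,0,-0.078,1],[0.475,0.42,-0.033,0,0,-0.078,1],[0.49,0.47,-0.033,0,0,-0.078,1]]'; python3 -c "
from h import *
go(.522,-.213,.22,-12.5)"
```

```text
clock: 2.0
tool_pos: [0.5285, 0.0466, 0.2598]
orientation: [-180.0, -0.0, -13.0]
force: [1.3, 0.2, -1.2]
opening: 0.0878
d [0.0521 0.2544 0.0398] rot [-0.    -0.    -0.009] norm 0.263
```

```bash
python3 -m pendant '[[0.01,0.05,0,0,0,0,1],[0.02,0.1,0,0,0,0,1],[0.03,0.15,0,0,0,0,1],[0.04,0.2,0,0,0,-0.009,1],[0.05,0.24,0.02,0,0,-0.009,1],[0.052,0.2544,0.04,0,0,-0.009,1],[0.052,0.2544,0.04,0,0,-0.009,1],[0.052,0.2544,0.04,0,0,-0.009,1]]'; python3 - <<'E'
from h import *
for n in ("top","scene"):
    i=snapshot(n)["image"]; crop(i,370,210,160,120,4,"pics/a_top.png") if n=="top" else crop(i,140,60,180,200,3,"pics/a_sc.png")
go(.522,-.213,.152,-12.5)
E
```

```text
clock: 3.0
tool_pos: [0.5228, -0.2109, 0.2203]
orientation: [180.0, -0.1, -12.5]
force: [0.2, 0.1, -0.3]
opening: 0.0877
d [-0.0006  0.0027  0.0687] rot [-0.    -0.002  0.001] norm 0.069
```

View pics/a_sc.png

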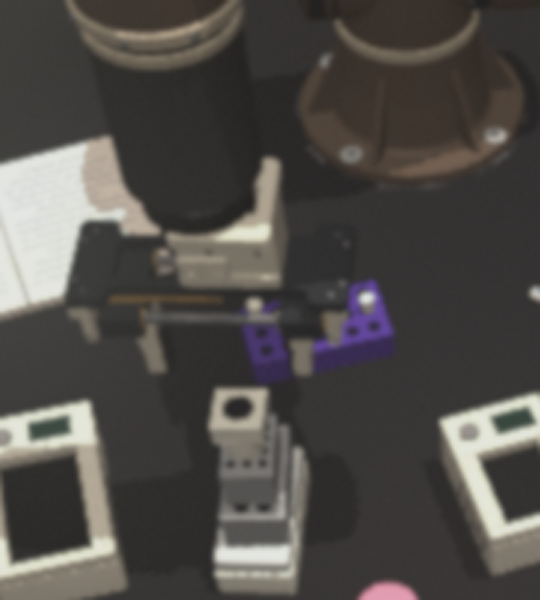

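The open fingertips, at crop px (155,370) and (300,372), straddle the collar at (238,408). I'll descend and grip.

```bash
python3 -m pendant '[[-0.0006,0.0027,0.03,0,0,0,1],[-0.0006,0.0027,0.055,0,0,0,1],[-0.0006,0.0027,0.0687,0,0,0,1],[-0.0006,0.0027,0.0687,0,0,0,1],[-0.0006,0.0027,0.0687,0,0,0,0],[-0.0006,0.0027,0.0687,0,0,0,-0.3],[-0.0006,0.0027,0.0687,0,0,0,-0.6],[-0.0006,0.0027,0.0687,0,0,0,-0.6],[-0.0006,0.0027,0.0687,0,0,0,-0.6],[-0.0006,0.0027,0.0687,0,0,0,-0.6]]'; python3 - <<'E'
from h import *
crop(snapshot("scene")["image"],180,140,80,120,5,"pics/b_sc.png")
E
```

```text
clock: 4.35
tool_pos: [0.5212, -0.2136, 0.1509]
orientation: [180.0, -0.0, -12.5]
force: [0.6, -0.5, 0.9]
opening: 0.04
```

View pics/b_sc.png

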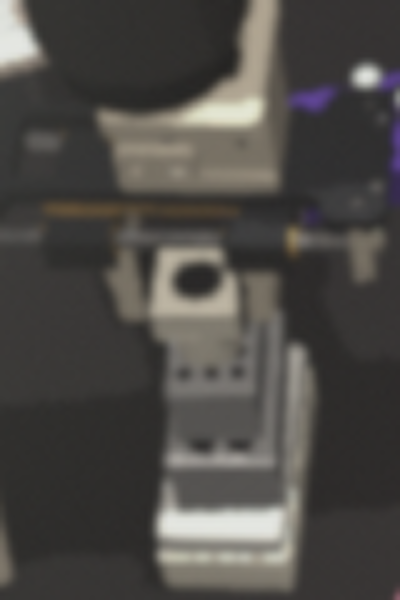

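Opening is 0.040, so the collar is held. Next I'll lift and carry it over the bore.

```bash
python3 -m pendant '[[0,0,-0.02,0,0,0,-0.6],[0,0,-0.05,0,0,0,-0.6],[0,0,-0.08,0,0,0,-0.6],[0,0,-0.08,0,0,0,-0.6]]'; python3 -c "
from h import *
go(.4996,.1926,.15,-12.5)"
```

```text
clock: 4.9
tool_pos: [0.5226, -0.2139, 0.2334]
orientation: [-180.0, -0.3, -12.5]
force: [0.3, -0.1, -0.2]
opening: 0.0392
d [-0.1105 -0.3919  0.083 ] rot [-0.    -0.005  0.001] norm 0.416
```

```bash
python3 -m pendant '[[-0.0113,-0.04,0,0,0,0,-0.6],[-0.0226,-0.08,0,0,0,0,-0.6],[-0.034,-0.12,0,0,0,0,-0.6],[-0.0453,-0.16,0,0,0,0,-0.6],[-0.0565,-0.2,0,0,0,0,-0.6],[-0.068,-0.24,0,0,0,0,-0.6],[-0.079,-0.28,0,0,0,0,-0.6],[-0.09,-0.32,0,0,0,0,-0.6],[-0.1,-0.36,0.02,0,0,0,-0.6],[-0.1105,-0.385,0.06,0,0,0,-0.6],[-0.1105,-0.392,0.083,0,0,0,-0.6],[-0.1105,-0.392,0.083,0,0,0,-0.6]]'; python3 -m pendant '[[0,0,0,0,0,0,-0.6],[0,0,0,0,0,0,-0.6]]';python3 - <<'E'
from h import *
s=snapshot("top"); crop(s["image"],190,240,100,100,6,"pics/c_top.png")
s=snapshot("scene"); crop(s["image"],330,140,100,100,6,"pics/c_sc.png")
go(.4996,.1926,.15,-12.5)
E
```

```text
clock: 6.4
tool_pos: [0.4966, 0.1925, 0.1455]
orientation: [179.8, 0.2, -12.4]
force: [-1.2, -0.7, 0.4]
opening: 0.0399
clock: 6.65
tool_pos: [0.4986, 0.1929, 0.1491]
orientation: [-179.9, -0.1, -12.5]
force: [0.7, -0.5, -0.1]
opening: 0.0395
d [ 0.0011  0.     -0.0011] rot [-0.001 -0.001 -0.   ] norm 0.002
```

View pics/c_top.png

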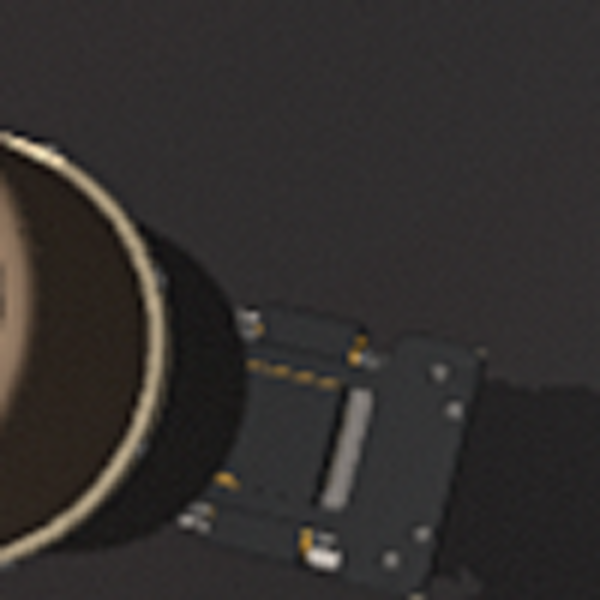

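View pics/c_sc.png

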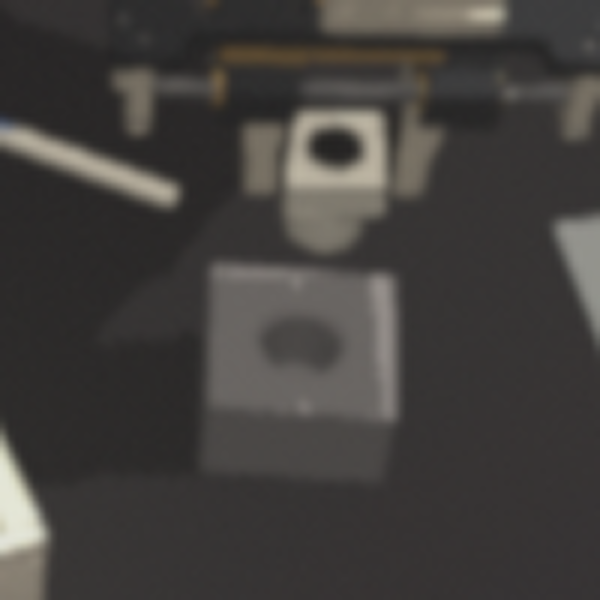

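```bash
python3 - <<'E'
from h import *
c=cam(snapshot("scene"));g=lambda u,v:(330+(u+.5)/6-.5,140+(v+.5)/6-.5)
print(ray(c,g(337,149),.1675),ray(c,g(302,343),.046))
print('corners',ray(c,[g(297,110),g(386,112),g(384,190),g(286,186)],.1675).mean(0))
print('blk',ray(c,[g(213,265),g(396,275),g(392,420),g(206,407)],.046).mean(0))
q=np.load('fit.npz')['bore']; print(q, ctrl.get_obs()['tool_pos'])
E
```

```text
[[0.50015582 0.19368879 0.1675    ]] [[0.50032998 0.19250276 0.046     ]]
corners [0.50033187 0.19417359 0.1675    ]
blk [0.49897249 0.19275229 0.046     ]
[ 0.49963754  0.19262491 -0.27981631] [0.49837772 0.19286399 0.14869326]
```

```bash
python3 -m pendant '[[0,0.0007,0.03,0,0,0,-0.6],[0,0.0007,0.055,0,0,0,-0.6],[0,0.0007,0.068,0,0,0,-0.6],[0,0.0007,0.072,0,0,0,-0.6],[0,0.0007,0.075,0,0,0,-0.6],[0,0.0007,0.078,0,0,0,-0.6],[0,0.0007,0.081,0,0,0,-0.6]]'
```

```text
clock: 7.68
tool_pos: [0.4981, 0.1925, 0.0672]
orientation: [-180.0, -0.0, -12.5]
force: [1.4, 0.2, -0.6]
opening: 0.0397
```

```bash
python3 - <<'E'
from h import *
s=snapshot("scene"); crop(s["image"],330,140,100,100,6,"pics/d_sc.png"); print(ctrl.get_obs()['force'],ctrl.get_obs()['tool_pos'])
E
```

```text
[-0.34884687 -0.54740413 -0.5651778 ] [0.49789815 0.19235177 0.06669677]
```

View pics/d_sc.png

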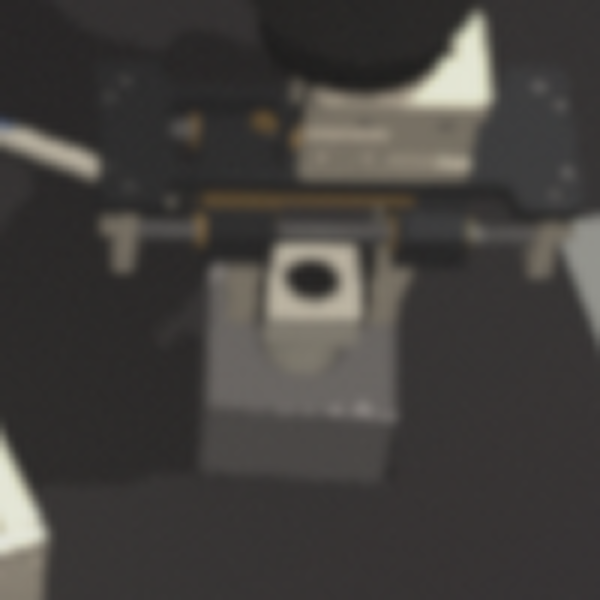

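The foot is about 9 mm below the mouth with no side force, so it has entered the bore. I'll push on.

```bash
python3 -m pendant '[[0,0,0.004,0,0,0,-0.6],[0,0,0.008,0,0,0,-0.6],[0,0,0.012,0,0,0,-0.6],[0,0,0.015,0,0,0,-0.6],[0,0,0.017,0,0,0,-0.6],[0,0,0.018,0,0,0,-0.6],[0,0,0.018,0,0,0,-0.6]]'
```

```text
clock: 8.6
tool_pos: [0.4979, 0.1923, 0.0488]
orientation: [180.0, 0.0, -12.5]
force: [-0.4, 0.3, 0.8]
opening: 0.0403
```

```bash
python3 -m pendant '[[0,0,0.0005,0,0,0,-0.6],[0,0,0.001,0,0,0,-0.6],[0,0,0.001,0,0,0,-0.6],[0,0,0.001,0,0,0,-0.6]]'
```

```text
clock: 9.1
tool_pos: [0.498, 0.1924, 0.0479]
orientation: [-180.0, -0.0, -12.5]
force: [-0.3, -0.2, 0.1]
opening: 0.0402
```

```bash
python3 -m pendant '[[0,0,0,0,0,0,0],[0,0,0,0,0,0,0.5],[0,0,0,0,0,0,1],[0,0,0,0,0,0,1],[0,0,-0.03,0,0,0,1],[0,0,-0.07,0,0,0,1],[0,0,-0.13,0,0,0,1],[0,0,-0.18,0,0,0,1],[0,0.04,-0.18,0,0,0,1],[0,0.09,-0.18,0,0,0,1],[0.01,0.14,-0.18,0,0,0,1]]'; python3 - <<'E'
from h import *
s=snapshot("scene"); crop(s["image"],330,140,100,100,6,"pics/e_sc.png")
c=cam(s)
print((proj(c,[.4996,.1926,.066])-[330,140]+.5)*6-.5)
go(.521,-.211,.2,-11.5)
E
```

```text
clock: 10.48
tool_pos: [0.4766, 0.0523, 0.2282]
orientation: [-180.0, -0.0, -12.4]
force: [0.5, -0.3, -0.0]
opening: 0.0875
[[306.7599266  311.76324495]]
d [0.1003 0.2433 0.0282] rot [ 0.001  0.    -0.017] norm 0.265
```

View pics/e_sc.png

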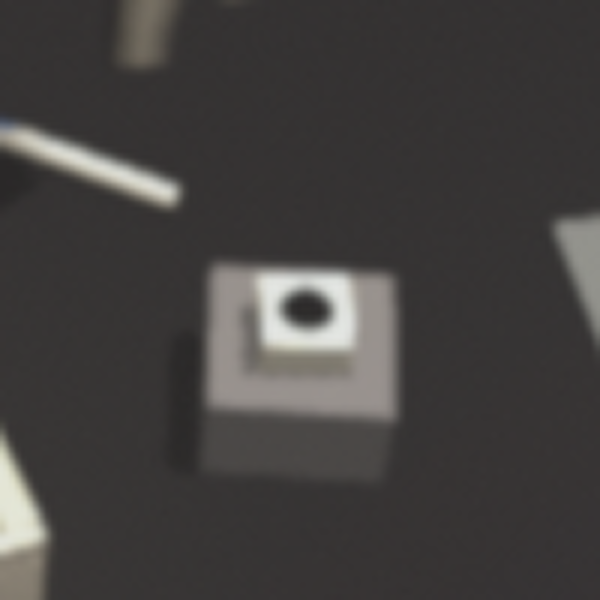

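Sleeve home: its mark is at crop px (307,310) and the seated prediction is (307,312). The small block is now uncovered, so I'll refit it.

```bash
python3 - <<'E'
from h import *
s=snapshot("top"); crop(s["image"],385,270,65,70,8,"pics/f_top.png")
s=snapshot("scene"); crop(s["image"],200,180,60,90,6,"pics/f_sc.png")
E
```

```text
(no output)
```

View pics/f_top.png

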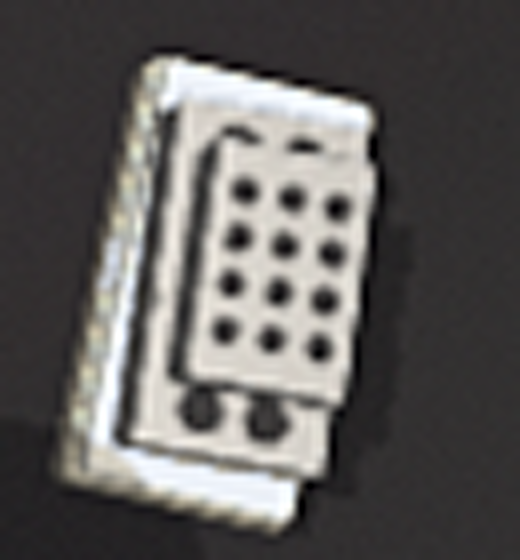

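View pics/f_sc.png

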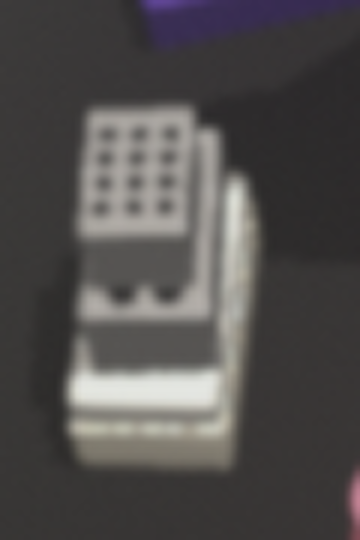

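```bash
python3 - <<'E'
from h import *
ct,cs=cam(snapshot("top")),cam(snapshot("scene"))
g=lambda x0,y0,f,l:[(x0+(u+.5)/f-.5,y0+(v+.5)/f-.5) for u,v in l]
a=ray(ct,g(385,270,8,[(245,191),(338,208),(319,348),(225,331)]),.121)
b=ray(cs,g(200,180,6,[(101,208),(165,207),(172,133),(107,134)]),.121)
import math
# scene order: near-left -> which corner? print centre and yaw of long edges
for p in (a,b):
    print(p.mean(0)); 
    for i,j in ((3,0),(2,1)): d=p[i if p is a else j]-p[j if p is a else i]; print(math.degrees(math.atan2(*(d[1::-1]))))
    print(p[:,:2].round(4).tolist())
go(.521,-.211,.2,-11.5)
E
```

```text
[ 0.52099753 -0.21124934  0.121     ]
170.62274305670462
170.75440936279603
[[0.5415, -0.202], [0.5374, -0.2265], [0.5006, -0.2205], [0.5046, -0.1959]]
[ 0.51942337 -0.21130494  0.121     ]
-9.413645280321543
-10.666009432324334
[[0.5358, -0.227], [0.5402, -0.2022], [0.5032, -0.1952], [0.4986, -0.2208]]
d [0.0998 0.2487 0.028 ] rot [-0.    -0.    -0.018] norm 0.269
```

```bash
python3 -c "
from h import *
go(.5203,-.2113,.18,-9.8)"; python3 -m pendant '[[0.02,0.05,0,0,0,0,1],[0.04,0.1,0,0,0,-0.02,1],[0.06,0.15,0,0,0,-0.04,1],[0.08,0.2,0.01,0,0,-0.047,1],[0.0985,0.245,0.03,0,0,-0.047,1],[0.0985,0.249,0.048,0,0,-0.047,1],[0.0985,0.249,0.048,0,0,-0.047,1],[0.0985,0.249,0.048,0,0,-0.047,1]]';  python3 -c "
from h import *
go(.5203,-.2113,.103,-9.8)"
```

```text
d [0.0992 0.2492 0.048 ] rot [-0.    -0.    -0.048] norm 0.272
clock: 11.72
tool_pos: [0.5206, -0.2101, 0.1804]
orientation: [180.0, -0.0, -9.7]
force: [-0.2, 0.1, 0.5]
opening: 0.0879
d [-0.0001  0.0013  0.0774] rot [ 0.    -0.001  0.002] norm 0.077
```

```bash
python3 -m pendant '[[0,0.0013,0.03,0,0,0,1],[0,0.0013,0.06,0,0,0,1],[0,0.0013,0.0774,0,0,0,1],[0,0.0013,0.0774,0,0,0,1],[0,0.0013,0.0774,0,0,0,0.2],[0,0.0013,0.0774,0,0,0,-0.2],[0,0.0013,0.0774,0,0,0,-0.5],[0,0.0013,0.0774,0,0,0,-0.5],[0,0.0013,0.0774,0,0,0,-0.5],[0,0.0013,0.0774,0,0,0,-0.5]]'; python3 -m pendant '[[0,0,-0.01,0,0,0,-0.5],[0,0,-0.03,0,0,0,-0.5],[0,0,-0.06,0,0,0,-0.5],[0,0,-0.08,0,0,0,-0.5],[0,0,-0.08,0,0,0,-0.5]]'; python3 -c "
from h import *
go(.55,.0057,.14,8.2)"
```

```text
clock: 12.98
tool_pos: [0.5196, -0.2123, 0.1026]
orientation: [180.0, -0.0, -9.8]
force: [-0.4, 0.9, 1.4]
opening: 0.0416
clock: 13.6
tool_pos: [0.5206, -0.2123, 0.1844]
orientation: [-180.0, -0.2, -9.8]
force: [-0.6, -0.5, -2.4]
opening: 0.0415
d [-0.0082 -0.2198  0.0444] rot [ 0.    -0.004 -0.314] norm 0.224
```

```bash
python3 -m pendant '[[-0.001,-0.035,0,0,0,-0.04,-0.5],[-0.002,-0.07,0,0,0,-0.09,-0.5],[-0.004,-0.11,0,0,0,-0.15,-0.5],[-0.006,-0.15,0,0,0,-0.21,-0.5],[-0.007,-0.19,0.01,0,0,-0.27,-0.5],[-0.0082,-0.215,0.03,0,0,-0.314,-0.5],[-0.0082,-0.2198,0.05,0,0,-0.314,-0.5],[-0.0082,-0.2198,0.06,0,0,-0.314,-0.5],[-0.0082,-0.2198,0.06,0,0,-0.314,-0.5],[-0.0082,-0.2198,0.06,0,0,-0.314,-0.5]]'; python3 - <<'E'
from h import *
s=snapshot("scene"); crop(s["image"],270,130,90,120,5,"pics/g_sc.png")
go(.55,.0057,.0656,8.2)
E
```

```text
clock: 14.85
tool_pos: [0.5492, 0.0054, 0.123]
orientation: [180.0, -0.0, 8.2]
force: [-0.1, -0.2, -1.7]
opening: 0.0415
d [ 0.0007 -0.0002  0.0576] rot [-0.    -0.001 -0.   ] norm 0.058
```

View pics/g_sc.png

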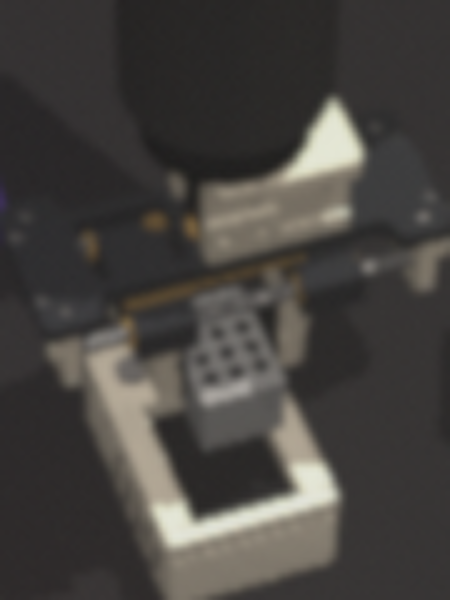

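```bash
python3 -m pendant '[[0.0007,0,0.02,0,0,0,-0.5],[0.0007,0,0.04,0,0,0,-0.5],[0.0007,0,0.05,0,0,0,-0.5],[0.0007,0,0.054,0,0,0,-0.5],[0.0007,0,0.0565,0,0,0,-0.5],[0.0007,0,0.0575,0,0,0,-0.5],[0.0007,0,0.0575,0,0,0,-0.5]]'
```

```text
clock: 15.78
tool_pos: [0.5499, 0.006, 0.0656]
orientation: [-180.0, -0.1, 8.2]
force: [-0.2, -0.2, 1.1]
opening: 0.0418
```

```bash
python3 -m pendant '[[0,0,0,0,0,0,0.2],[0,0,0,0,0,0,0.6],[0,0,0,0,0,0,0.8],[0,0,0,0,0,0,1],[0,0,-0.03,0,0,0,1],[0,0,-0.07,0,0,0,1],[0,0,-0.12,0,0,0,1],[0,0.03,-0.12,0,0,0.05,1],[0,0.07,-0.12,0,0,0.1,1]]'; python3 - <<'E'
from h import *
s=snapshot("scene"); crop(s["image"],200,170,145,95,5.5,"pics/h_sc.png")
s=snapshot("top"); crop(s["image"],290,255,160,95,5,"pics/h_top.png")
E
```

```text
clock: 16.9
tool_pos: [0.56, -0.0634, 0.186]
orientation: [-180.0, -0.1, 2.5]
force: [-0.0, -0.4, -0.6]
opening: 0.0877
```

View pics/h_sc.png

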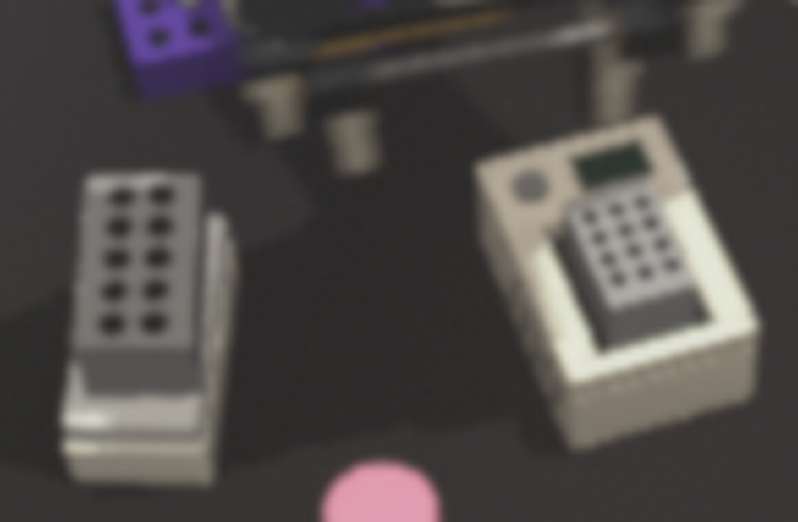

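View pics/h_top.png

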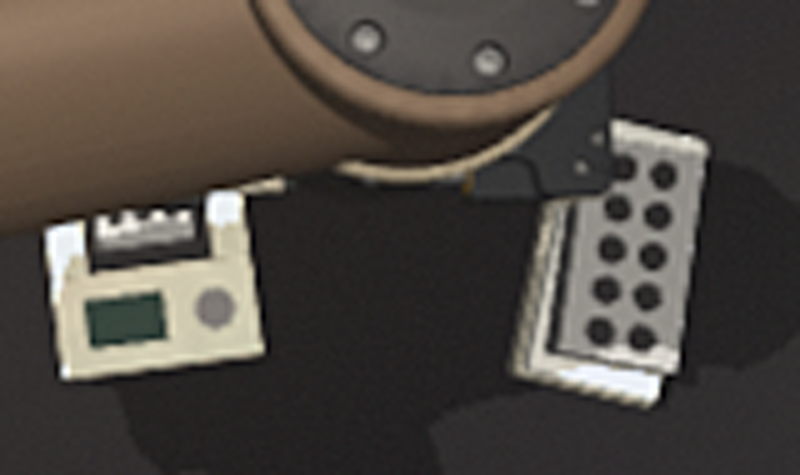

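```bash
python3 - <<'E'
from h import *
ct,cs=cam(snapshot("top")),cam(snapshot("scene"))
g=lambda x0,y0,f,l:[(x0+(u+.5)/f-.5,y0+(v+.5)/f-.5) for u,v in l]
print('small',ray(cs,g(200,170,5.5,[(590,217),(641,200),(674,258),(616,279)]),.084).mean(0))
b=ray(cs,g(200,170,5.5,[(121,196),(161,194),(153,324),(111,325)]),.085)
a=ray(ct,g(290,255,5,[(623,167),(664,175),(641,339),(600,331)]),.085)
for p in (a,b):
    d=(p[0]+p[1]-p[2]-p[3]); y=np.degrees(np.arctan2(d[1],d[0])); print('large',p.mean(0),y,y-180)
go(.52,-.211,.15,-10)
E
```

```text
small [0.54854516 0.00685549 0.084     ]
large [ 0.51915973 -0.21020138  0.085     ] -9.286767051718803 -189.2867670517188
large [ 0.51777561 -0.21060479  0.085     ] 170.613375661052 -9.386624338947996
d [-0.0455  0.1452  0.0348] rot [-0.     0.     0.216] norm 0.156
```

Small block seated in its recess, within about 2 mm of centre. Next is the large block.

```bash
python3 -c "
from h import *
go(.5185,-.2105,.14,-9.4)"; python3 -m pendant '[[-0.01,0.04,0,0,0,0.07,1],[-0.02,0.09,0,0,0,0.14,1],[-0.04,0.135,0.01,0,0,0.206,1],[-0.0467,0.144,0.035,0,0,0.206,1],[-0.0467,0.144,0.045,0,0,0.206,1],[-0.0467,0.144,0.045,0,0,0.206,1],[-0.0467,0.144,0.045,0,0,0.206,1]]';  python3 -c "
from h import *
go(.5185,-.2105,.063,-9.4)"
```

```text
d [-0.0469  0.1446  0.0448] rot [-0.     0.     0.206] norm 0.159
clock: 17.98
tool_pos: [0.5201, -0.2085, 0.1407]
orientation: [180.0, -0.1, -9.2]
force: [0.1, 0.2, -0.1]
opening: 0.0878
d [-0.0014  0.0023  0.0777] rot [ 0.    -0.001  0.003] norm 0.078
```

```bash
python3 -m pendant '[[-0.0014,0.002,0.03,0,0,0,1],[-0.0014,0.002,0.06,0,0,0,1],[-0.0014,0.002,0.0775,0,0,0,1],[-0.0014,0.002,0.0775,0,0,0,1],[-0.0014,0.002,0.0775,0,0,0,0.5],[-0.0014,0.002,0.0775,0,0,0,0.1],[-0.0014,0.002,0.0775,0,0,0,-0.3],[-0.0014,0.002,0.0775,0,0,0,-0.3],[-0.0014,0.002,0.0775,0,0,0,-0.3],[-0.0014,0.002,0.0775,0,0,0,-0.3]]'; python3 -m pendant '[[0,0,-0.008,0,0,0,-0.3],[0,0,-0.025,0,0,0,-0.3],[0,0,-0.05,0,0,0,-0.3],[0,0,-0.08,0,0,0,-0.3],[0,0,-0.1,0,0,0,-0.3],[0,0,-0.1,0,0,0,-0.3]]'; python3 -c "
from h import *
go(.4981,-.385,.123,4.1)"
```

```text
clock: 19.23
tool_pos: [0.5176, -0.2111, 0.0628]
orientation: [180.0, -0.0, -9.3]
force: [-0.9, 1.7, 4.9]
opening: 0.0516
clock: 19.98
tool_pos: [0.518, -0.211, 0.1637]
orientation: [-180.0, -0.1, -9.3]
force: [-0.0, -0.1, -4.0]
opening: 0.0515
d [0.0085 0.1749 0.0407] rot [-0.    -0.003 -0.234] norm 0.18
```

```bash
python3 -m pendant '[[0.001,0.03,0,0,0,-0.04,-0.3],[0.003,0.07,0,0,0,-0.09,-0.3],[0.005,0.11,0,0,0,-0.14,-0.3],[0.007,0.145,0,0,0,-0.19,-0.3],[0.0085,0.17,0.015,0,0,-0.234,-0.3],[0.0085,0.175,0.035,0,0,-0.234,-0.3],[0.0085,0.175,0.041,0,0,-0.234,-0.3],[0.0085,0.175,0.041,0,0,-0.234,-0.3],[0.0085,0.175,0.041,0,0,-0.234,-0.3]]'; python3 - <<'E'
from h import *
s=snapshot("scene"); crop(s["image"],100,130,110,140,4.2,"pics/i_sc.png")
go(.4981,-.385,.0656,4.1)
E
```

```text
clock: 21.1
tool_pos: [0.4979, -0.3848, 0.1221]
orientation: [180.0, -0.0, 4.1]
force: [0.4, -0.2, -2.7]
opening: 0.0515
d [-0.      0.0001  0.0567] rot [ 0.001 -0.001  0.   ] norm 0.057
```

View pics/i_sc.png

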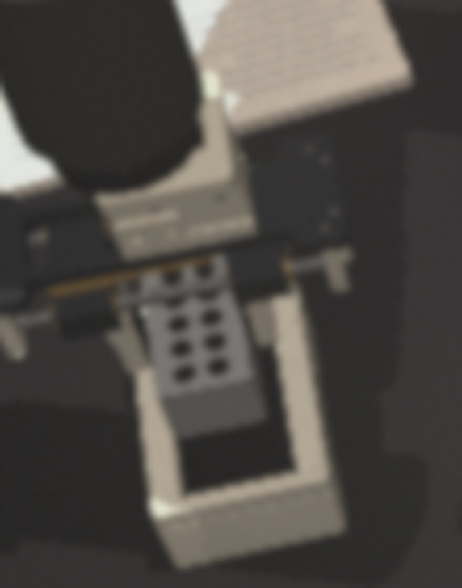

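The large block hangs centred over the larger recess, so I'll lower it.

```bash
python3 -m pendant '[[0,0,0.02,0,0,0,-0.3],[0,0,0.04,0,0,0,-0.3],[0,0,0.049,0,0,0,-0.3],[0,0,0.053,0,0,0,-0.3],[0,0,0.0555,0,0,0,-0.3],[0,0,0.0565,0,0,0,-0.3],[0,0,0.0565,0,0,0,-0.3]]'
```

```text
clock: 22.02
tool_pos: [0.4978, -0.3852, 0.0659]
orientation: [180.0, -0.1, 4.1]
force: [-1.1, 1.5, 1.2]
opening: 0.0519
```

```bash
python3 -m pendant '[[0,0,0,0,0,0,0.4],[0,0,0,0,0,0,0.7],[0,0,0,0,0,0,1],[0,0,0,0,0,0,1],[0,0,-0.03,0,0,0,1],[0,0,-0.07,0,0,0,1],[0,0,-0.12,0,0,0,1],[0,-0.04,-0.12,0,0,0.05,1],[0,-0.08,-0.12,0,0,0.1,1]]'; python3 - <<'E'
from h import *
s=snapshot("scene"); crop(s["image"],120,175,130,95,6,"pics/j_sc.png")
s=snapshot("top"); crop(s["image"],380,265,160,110,5,"pics/j_top.png")
E
```

```text
clock: 23.15
tool_pos: [0.4917, -0.3047, 0.1855]
orientation: [180.0, -0.1, -1.8]
force: [-0.6, 0.5, 0.4]
opening: 0.0877
```

View pics/j_sc.png

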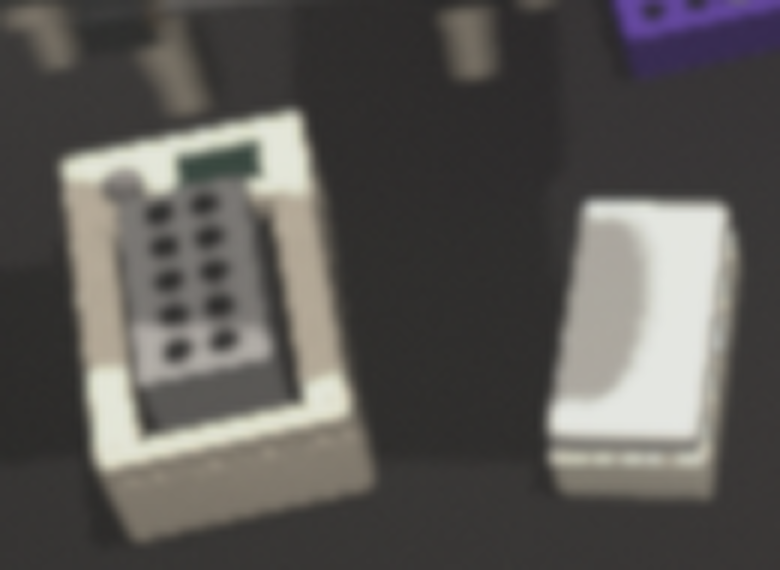

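View pics/j_top.png

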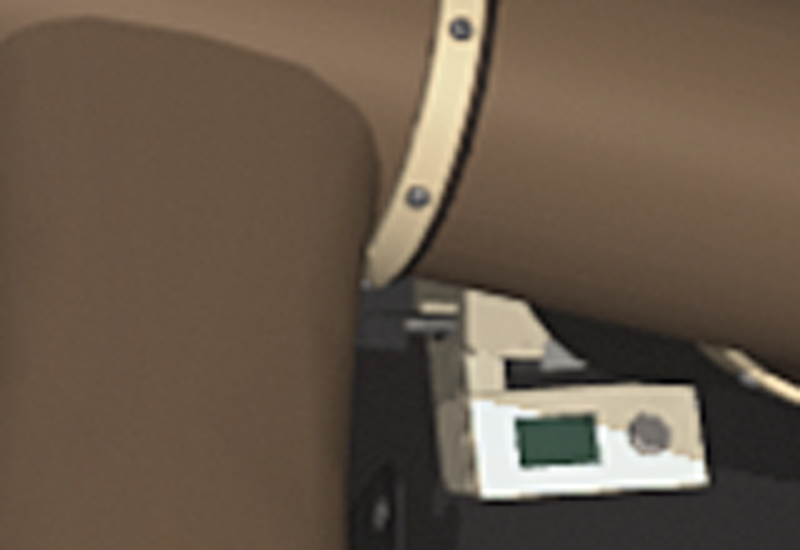

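```bash
python3 - <<'E'
from h import *
cs=cam(snapshot("scene"))
g=lambda x0,y0,f,l:[(x0+(u+.5)/f-.5,y0+(v+.5)/f-.5) for u,v in l]
print('large',ray(cs,g(120,175,6,[(160,213),(205,203),(222,340),(177,350)]),.088).mean(0))
p=ray(cs,g(120,175,6,[(586,203),(728,206),(697,440),(549,435)]),.045)
d=(-p[0]-p[1]+p[2]+p[3]); print('tip',p.mean(0),np.degrees(np.arctan2(d[1],d[0])),np.linalg.norm(d)/2)
print(np.load('fit.npz')['tb'])
go(.5195,-.211,.12,-11.5)
E
```

```text
large [ 0.49748531 -0.38457929  0.088     ]
tip [ 0.52125181 -0.21130164  0.045     ] -13.054050739009405 0.12091033258089078
[ 0.51948874 -0.21079017 -0.21976054]
d [ 0.0252 -0.0937  0.0656] rot [ 0.    -0.001  0.174] norm 0.117
```

```bash
python3 -c "
from h import *
go(.5203,-.211,.1,-12.3)"; python3 -m pendant '[[0.01,-0.04,0,0,0,0.07,1],[0.02,-0.08,0,0,0,0.14,1],[0.0263,-0.0937,0.03,0,0,0.187,1],[0.0263,-0.0937,0.07,0,0,0.187,1],[0.0263,-0.0937,0.085,0,0,0.187,1],[0.0263,-0.0937,0.085,0,0,0.187,1],[0.0263,-0.0937,0.085,0,0,0.187,1]]';  python3 - <<'E'
from h import *
s=snapshot("scene"); crop(s["image"],180,130,90,140,4.2,"pics/k_sc.png")
go(.5203,-.211,.018,-12.3)
E
```

```text
d [ 0.0259 -0.0938  0.0856] rot [ 0.    -0.001  0.188] norm 0.13
clock: 24.18
tool_pos: [0.5216, -0.213, 0.1012]
orientation: [180.0, -0.1, -12.4]
force: [0.0, 0.4, 0.0]
opening: 0.0876
d [-0.0019 -0.0016  0.0834] rot [-0.    -0.002 -0.001] norm 0.083
```

View pics/k_sc.png

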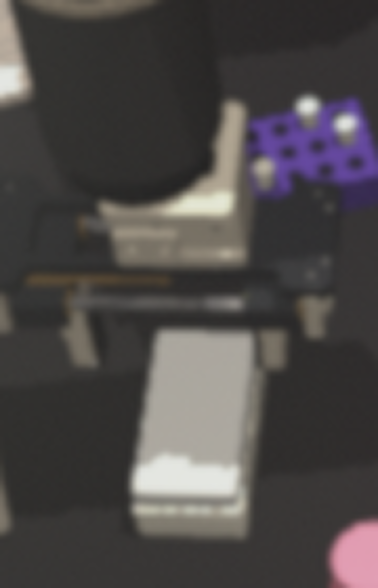

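```bash
python3 -m pendant '[[-0.0019,-0.0016,0.03,0,0,0,1],[-0.0019,-0.0016,0.055,0,0,0,1],[-0.0019,-0.0016,0.075,0,0,0,1],[-0.0019,-0.0016,0.083,0,0,0,1],[-0.0019,-0.0016,0.083,0,0,0,1],[-0.0019,-0.0016,0.083,0,0,0,0.6],[-0.0019,-0.0016,0.083,0,0,0,0.2],[-0.0019,-0.0016,0.083,0,0,0,0],[-0.0019,-0.0016,0.083,0,0,0,0],[-0.0019,-0.0016,0.083,0,0,0,0],[-0.0019,-0.0016,0.083,0,0,0,0]]'
```

```text
clock: 25.6
tool_pos: [0.5196, -0.2107, 0.0176]
orientation: [180.0, -0.1, -12.3]
force: [-1.1, -2.1, 5.7]
opening: 0.0639
```

```bash
python3 -m pendant '[[0,0,-0.01,0,0,0,0],[0,0,-0.03,0,0,0,0],[0,0,-0.06,0,0,0,0],[0,0,-0.1,0,0,0,0],[0,0,-0.14,0,0,0,0],[0,0,-0.17,0,0,0,0],[0,0,-0.17,0,0,0,0]]'; python3 -c "
from h import *
go(.55,.08,.19,-6); go(.4943,.3857,.19,-.6)"
```

```text
clock: 26.48
tool_pos: [0.5203, -0.2105, 0.1898]
orientation: [-180.0, -0.3, -12.4]
force: [-0.8, 0.0, -3.0]
opening: 0.0639
d [-3.320e-02 -2.901e-01 -2.000e-04] rot [-0.    -0.005 -0.111] norm 0.292
d [-1.530e-01 -5.768e-01 -5.000e-04] rot [-0.    -0.005 -0.205] norm 0.597
```

```bash
python3 -m pendant '[[-0.007,-0.025,0,0,0,-0.01,0],[-0.017,-0.065,0,0,0,-0.025,0],[-0.03,-0.115,0,0,0,-0.04,0],[-0.044,-0.165,0,0,0,-0.06,0],[-0.057,-0.215,0,0,0,-0.08,0],[-0.07,-0.265,0,0,0,-0.1,0],[-0.0835,-0.315,0,0,0,-0.12,0],[-0.097,-0.365,0,0,0,-0.14,0],[-0.11,-0.415,0,0,0,-0.16,0],[-0.1235,-0.465,0,0,0,-0.18,0],[-0.134,-0.505,0,0,0,-0.2,0],[-0.139,-0.525,0,0,0,-0.205,0]]'; python3 -c "
from h import *
go(.4943,.3857,.08,-.6)"
```

```text
clock: 27.98
tool_pos: [0.4947, 0.3337, 0.1853]
orientation: [179.9, 0.1, -0.5]
force: [0.3, -0.1, -2.7]
opening: 0.0638
d [-0.0007 -0.0521  0.1053] rot [0.002 0.002 0.001] norm 0.117
```

```bash
python3 -m pendant '[[-0.0007,-0.025,0.01,0,0,0,0],[-0.0007,-0.045,0.03,0,0,0,0],[-0.0007,-0.052,0.06,0,0,0,0],[-0.0007,-0.052,0.09,0,0,0,0],[-0.0007,-0.052,0.105,0,0,0,0],[-0.0007,-0.052,0.105,0,0,0,0],[-0.0007,-0.052,0.105,0,0,0,0]]'; python3 - <<'E'
from h import *
s=snapshot("scene"); crop(s["image"],380,120,120,110,5,"pics/l_sc.png")
go(.4943,.3857,.0216,-.6)
E
```

```text
clock: 28.85
tool_pos: [0.4963, 0.3846, 0.0829]
orientation: [-179.9, -0.1, -0.6]
force: [-0.1, 0.0, -2.9]
opening: 0.0643
d [-0.0022 -0.0008  0.0616] rot [-0.002 -0.001 -0.   ] norm 0.062
```

View pics/l_sc.png

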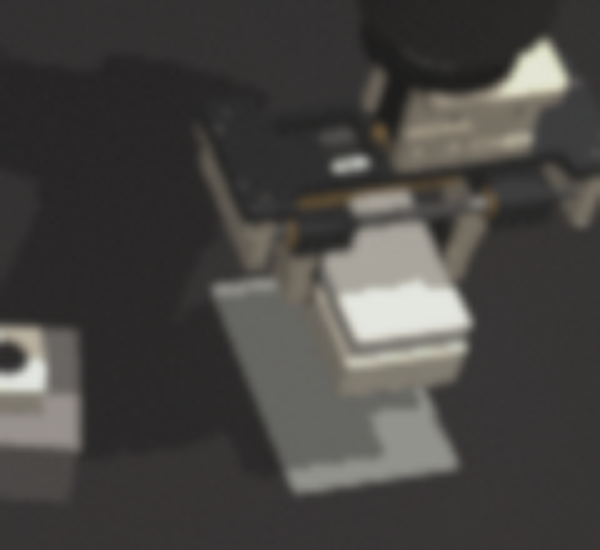

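```bash
python3 -m pendant '[[-0.0022,-0.0008,0.025,0,0,0,0],[-0.0022,-0.0008,0.045,0,0,0,0],[-0.0022,-0.0008,0.055,0,0,0,0],[-0.0022,-0.0008,0.059,0,0,0,0],[-0.0022,-0.0008,0.061,0,0,0,0],[-0.0022,-0.0008,0.0615,0,0,0,0],[-0.0022,-0.0008,0.0615,0,0,0,0]]'
```

```text
clock: 29.78
tool_pos: [0.4939, 0.3855, 0.0217]
orientation: [-179.9, -0.1, -0.6]
force: [-2.4, -0.8, 6.1]
opening: 0.0639
```

```bash
python3 -m pendant '[[0,0,0,0,0,0,0.5],[0,0,0,0,0,0,0.8],[0,0,0,0,0,0,1],[0,0,0,0,0,0,1],[0,0,-0.03,0,0,0,1],[0,0,-0.07,0,0,0,1],[0,0,-0.12,0,0,0,1],[0,0,-0.18,0,0,0,1],[-0.03,-0.05,-0.2,0,0,0,1],[-0.07,-0.1,-0.2,0,0,0,1],[-0.11,-0.15,-0.2,0,0,0,1],[-0.15,-0.18,-0.2,0,0,0,1]]'; python3 - <<'E'
from h import *
s=snapshot("scene"); cv2.imwrite("pics/m_sc.png",s["image"]); crop(s["image"],395,130,100,100,6,"pics/m_c.png")
s=snapshot("top"); cv2.imwrite("pics/m_top.png",s["image"])
E
```

```text
clock: 31.28
tool_pos: [0.344, 0.5683, 0.2201]
orientation: [180.0, 0.0, -0.6]
force: [0.5, 0.6, -0.1]
opening: 0.0876
```

View pics/m_sc.png

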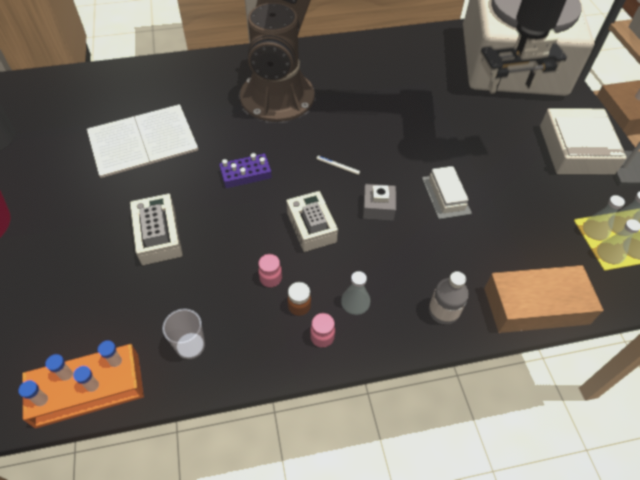

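View pics/m_top.png

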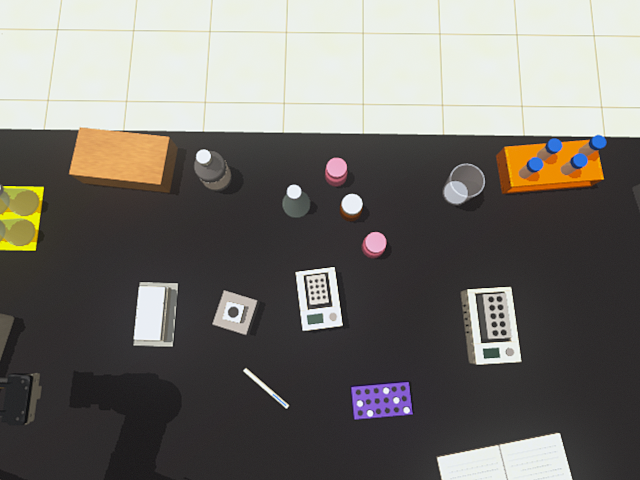

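View pics/m_c.png

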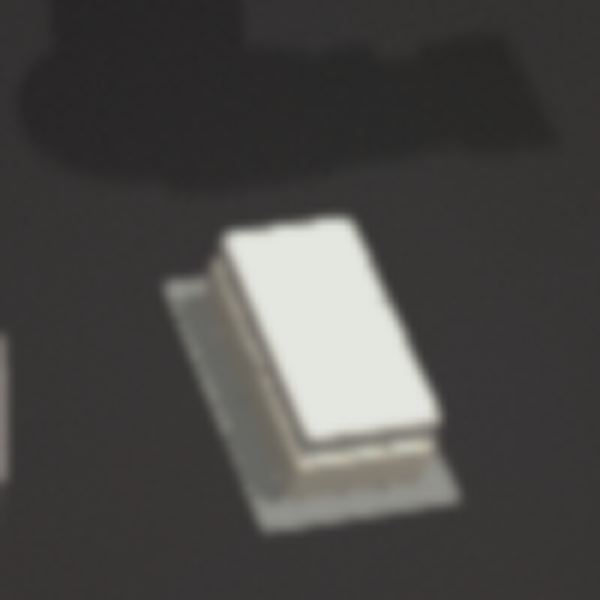

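```bash
python3 - <<'E'
from h import *
F=np.load('fit.npz')
s=snapshot("scene");cs=cam(s);st=snapshot("top");ct=cam(st)
g=lambda x0,y0,f,l:[(x0+(u+.5)/f-.5,y0+(v+.5)/f-.5) for u,v in l]
p=ray(cs,g(395,130,6,[(222,232),(350,216),(440,425),(310,443)]),.049);d=p[2]+p[3]-p[0]-p[1]
print('tip',p.mean(0)[:2]-F['mat'][:2],np.degrees(np.arctan2(d[1],d[0])-F['mat'][2]))
im=[]
for k,a,b,z,x0,y0 in (('sbr',.032,.021,.084,285,260),('lbr',.048,.026,.088,450,280),('bore',.02,.02,.066,200,280),('mat',.062,.032,.049,120,275)):
    f=5;c=cv2.resize(st["image"][y0:y0+80,x0:x0+78],None,fx=f,fy=f,interpolation=cv2.INTER_CUBIC)
    q=F[k].copy()
    if k=='bore': q[2]=np.radians(-12.5)
    ov(c,ct,q,a,b,z,f,x0,y0,(0,0,255)); im.append(c)
cv2.imwrite("pics/n.png",cv2.resize(np.vstack([np.hstack(im[:2]),np.hstack(im[2:])]),None,fx=.74,fy=.74,interpolation=cv2.INTER_AREA))
E
```

```text
tip [ 0.00193004 -0.00062552] -0.9321551230962978
```

View pics/n.png

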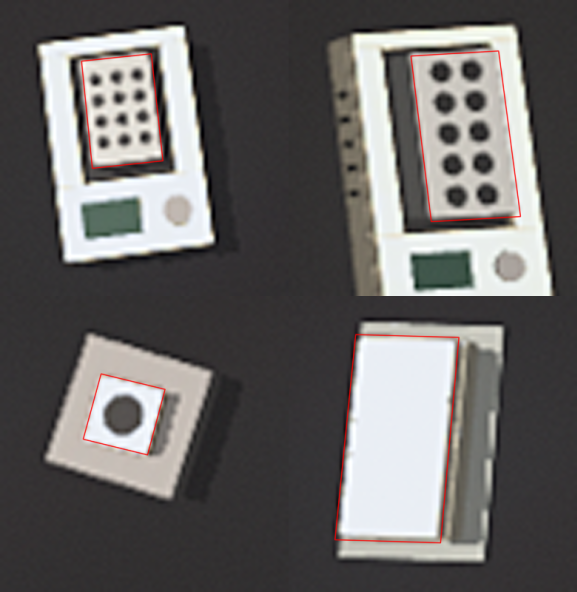

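All four pieces match their predicted seated outlines. The flask, at top px (295,201), and the jar, at (352,207), have not moved. I'm handing the job in.

```bash
python3 -c "
from plant import ctrl
print(ctrl.get_obs()['clock']); print(ctrl.close_job())"
```

```text
31.475
the job is handed in; nothing more can be done
None
```

I took the stack apart from the top, put each piece in its place, and handed the job in at 31.5 s. The hand-in gave no verdict, so this rests on my last camera checks:

| Piece | Where it is | Last check |
|---|---|---|
| Sleeve | Pushed into the bore | Collar down on the block; its mark was within about 2 enlarged pixels (about 0.3 camera pixel) of the seated position |
| Small block | Smaller bath recess | About 2 mm from centre |
| Large block | Larger bath recess | Under 1 mm from centre |
| Tip box | On the mat | About 2 mm from centre, turned about 1° |

In the last top view, all four matched the outlines I drew for them fully seated. The flask, the amber jar and the pink look-alikes stayed at their starting pixels. The gripper ended open and clear of everything, and the highest force reading reported after a move was about 7 N.

No check failed. The two cameras differed by up to about 2 mm in position and a few degrees in the early turn estimates, inside the tolerances.

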